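# Load the red-capped tube into the sample carousel

### The job

Turn the carousel's knob until its well lies squarely under the loading port in the cover. Then take the red-capped tube out of the slanted rack, reaching in through the gap beside it so that the blue-capped tubes stay in their slots, and stand it, cap up, fully home through the port in the well. The height of the well's floor is unknown: lower the tube gently until you feel it touch bottom, neither ramming it nor letting it drop, then let go of everything.

Things in the scene. Friction and masses are not known exactly. Their poses are not given: they have to be found in the camera images.
- red_tube: the tube to load: clear tube with a RED ribbed screw cap and paper label, 115 mm long, about 50 g. Body 29 mm diameter, its lowest 15 mm tapering to 10 mm; cap 34 mm diameter over the top 25 mm. Origin at the bottom tip, z axis along the tube to the cap. Starts in the rack's back row, leaning 30 degrees.
- red_tube_cap (a point): point on the axis of the red tube at mid-height of its cap: 102.5 mm from the tip, 12.5 mm below the cap's top. Axes as the tube's.
- rack: fixed blue and white slanted rack, foot 150 x 230 mm, two rows of five slots, 42 mm apart both ways. Origin under the foot's centre, y along the rows. Tubes lean 30 degrees, tops towards rack -x (roughly the robot): their axis is (-0.5, 0, 0.866) in the rack frame. Front row (-x, lower) full; back row: tubes at y = -84, 0, +84 mm (red in any of these), slots at y = -42, +42 mm empty.
- rack_grid (a point): centre of the top face of the rack's upper white slot grid, 70 mm above the tubes' tips along their axis; a tube is free when drawn 75 mm along it. Slots are 32 mm wide, so tubes rattle 1.5 mm. Adjacent caps are 8 mm apart: fingers fit beside the red cap only along the row, over the empty slots or past the rack's end. Axes as the rack's.
- carousel: fixed white box-shaped sample carousel, 220 x 220 mm, flat cover with its top at 100 mm above the work surface. Origin at the centre of its underside. The rotor turns about the vertical line through this origin. The loading port lies 70 mm from the centre, towards the carousel's own -x.
- port (a point): centre of the loading port: the one round 36 mm hole in the carousel's cover, ringed in yellow, at the height of the cover's top (100 mm). Through it one sees the grey rotor deck (10 mm below the cover's top) or, when lined up, the black well.
- well (a point): centre of the mouth of the rotor's only well, level with the rotor deck's top, 90 mm above the work surface, 70 mm from the rotor axis. A round pocket 33 mm in diameter. Its floor is a rubber pad (gives 1 mm per 3 N, up to 4 mm) that users set anywhere from 34 to 58 mm above the work surface: not known, to be felt as the tube comes down. A tube home on it shows its cap 49 to 73 mm above the cover.
- knob_top (a point): centre of the top of the rotor's black knob, on the rotor axis, 149 mm above the work surface. The grip is an upright bar 60 mm long, 16 mm wide, 36 mm high (113 to 149 mm) on a round hub of 34 mm radius. A red stripe on half its top, and its red end, point at the well. Turns with the rotor: the bar lies along its x, and -x points at the well.
- rotor (a joint): angle of the rotor (rad), positive anticlockwise from above; 0 when the well is exactly under the port. Starts between 0.5 and 1.3, so it must be turned clockwise. Stays where it is left (friction about 0.06 N m), travel -0.6 to 1.7.
- front_tube0: a 50 ml screw-cap tube like the red one but with a BLUE cap (same sizes: 115 mm long, body 29 mm, cap 34 mm diameter; origin at its bottom tip, z axis along the tube to the cap); standing in the rack's front row. A bystander.
- front_tube1: a 50 ml screw-cap tube like the red one but with a BLUE cap (same sizes: 115 mm long, body 29 mm, cap 34 mm diameter; origin at its bottom tip, z axis along the tube to the cap); standing in the rack's front row. A bystander.
- front_tube2: a 50 ml screw-cap tube like the red one but with a BLUE cap (same sizes: 115 mm long, body 29 mm, cap 34 mm diameter; origin at its bottom tip, z axis along the tube to the cap); standing in the rack's front row. A bystander.
- front_tube3: a 50 ml screw-cap tube like the red one but with a BLUE cap (same sizes: 115 mm long, body 29 mm, cap 34 mm diameter; origin at its bottom tip, z axis along the tube to the cap); standing in the rack's front row. A bystander.
- front_tube4: a 50 ml screw-cap tube like the red one but with a BLUE cap (same sizes: 115 mm long, body 29 mm, cap 34 mm diameter; origin at its bottom tip, z axis along the tube to the cap); standing in the rack's front row. A bystander.
- left_tube: a 50 ml screw-cap tube like the red one but with a BLUE cap (same sizes: 115 mm long, body 29 mm, cap 34 mm diameter; origin at its bottom tip, z axis along the tube to the cap); standing in the rack's back row. A bystander.
- right_tube: a 50 ml screw-cap tube like the red one but with a BLUE cap (same sizes: 115 mm long, body 29 mm, cap 34 mm diameter; origin at its bottom tip, z axis along the tube to the cap); standing in the rack's back row. A bystander.
Mind the look-alikes: they are no part of the job. Leave any turquoise look-alike of the red_tube alone.

How it is judged:
On the way, in this order (a step that is already met when the one before it is completed fails the run):
1. the well is lined up under the port (within 5 mm) while the red tube still stands in the rack (horizontal distance between well and port below 0.005 m and distance of red_tube from where it was at the start of the episode below 0.02 m), for 0.2 s.
2. the red tube is drawn out of the rack and clear of it (distance of red_tube from where it was at the start of the episode above 0.075 m and contact force between red_tube and rack below 0.05 N and height (world z) of red_tube above 0.1 m), for 0.2 s.
At the end, for the whole second after the job is handed in: The red tube stands cap up in the well: tip within 10 mm of its centre line and over 26 mm below its mouth, leaning under 0.2 rad, at rest, released; the well is within 5 mm of the port's centre line; no blue-capped tube moved over 15 mm (horizontal distance between well and port below 0.005 m and horizontal distance between red_tube and well below 0.01 m and z of red_tube in the frame of well below -0.026 m and angle between red_tube's own z axis and vertical below 0.2 rad and linear speed of red_tube below 0.02 m/s and contact force between the fingers and red_tube below 0.1 N); the robot touches nothing.
It fails at once if a blue-capped tube is moved more than 15 mm from where it stood (distance of any of front_tube0, front_tube1, front_tube2, front_tube3, front_tube4, left_tube, right_tube from where it was at the start of the episode above 0.015 m).
It fails at once if the tube is pressed on the carousel with more than 20 N (contact force between red_tube and carousel above 20 N).
It fails at once if the tube drops in the port or well (faster than 0.35 m/s, a fall of about 6 mm) (horizontal distance between red_tube and port below 0.02 m and height (world z) of red_tube below 0.11 m and linear speed of red_tube above 0.35 m/s).
It also fails if it takes over 54 s, if anything falls off the work surface, if the arm or the gripper's body presses on something with over 40 N, if the wrist force passes 120 N, or if a joint passes its speed limit or range.

### The arm

A 7-joint arm with a two-finger parallel gripper is mounted at the origin on the work surface. World frame = base frame: x ahead of the robot, y to its left, z up, the work surface at z = 0. Lengths are in m, angles in rad, forces in N, time in s.
With the tool pointing down it reaches from about 0.4 to 0.875 m from the base axis. Payload 19.3 kg.
Tool frame: the origin (TCP) lies at the very end of the fingers, on their centre line; the grasp point (between the pads) lies 19 mm behind it; z points along the fingers, y is the line along which they close (so a half turn about z gives the same grasp; the last joint's range is limited). The gripper opens to 85 mm and grips with 20 to 120 N. Pads are 22 mm wide; open, the fingers measure 114 mm over their backs; the gripper's body (76 mm by 85 mm) begins 54 mm behind the grasp point. The pads swing forward as they close: fully open they stand 13 mm farther back than shut.
Start: joints at [-1.364, 0.521, -0.036, 1.599, 0.021, 1.021, -0.113], TCP at [0.171, 0.601, 0.231] pointing down, gripper open.
Joint ranges: [-2.91, 2.91], [-0.3, 2.13], [-1.5, 1.42], [0.17, 2.43], [-1.26, 4.41], [0.16, 1.93], [-2.52, 2.52]. Speed limits (rad/s): [1.89, 1.89, 2.39, 2.39, 3.01, 3.01, 3.01].

### API

Orientations are given as [roll, pitch, yaw] about the fixed x, y, z axes, in that order (R = Rz(yaw) Ry(pitch) Rx(roll)).
In Python, from workcell import bot gives the robot as it stands. The module is installed in compiled form; this text tells all that it offers.
- The arm moves only by the tool apply_moves, never from a script. Its arguments are lists of equal length, an entry for each row: "claw": the finger opening in m, from 0 to 0.0854; "xyz": the shift along the tool's x, y, z in m, a list of three; "twist": the turn, a rotation vector about the tool's x, y, z in rad, a list of three. A call has 1 to 20 rows; each row shifts and turns the commanded pose from where the row before left it, along the tool's axes as they then stand; what a row does not reach is not made up. A row lasts 1/10 s, in which the tool goes at most 50 mm and 8.59 degrees, less where a joint would pass 70% of its speed; a pose out of reach is approached as far as the arm can. A call with a gripper value outside its range is refused whole. The fingers move at their own pace and stop on an object; "force" is the grip in N (left out, the last holds). Time passes only in rows, so rows that do not move let the fingers close. It gives the time, the measured TCP pose, the force, the opening and the grip force at its end, in the units of the state.
- bot.observe(): the state, without advancing time (a new reading comes with each control period).
- bot.grab_frame(name): name is "scene" or "top" or "wrist"; returns a dict with "img" (400x640x3 uint8, red, green, blue), "vfov" (degrees; the focal length in pixels is half the picture's height over the tangent of half this angle, whatever the lens; pixels are square), "cx", "cy" (the principal point, pixels), "view" (4x4, takes a point from world to camera coordinates). Camera axes: x right, y up, looking along -z (the intrinsics and any distortion apply to the point x, -y, -z); pixel columns grow to the right and rows downward; lengths in m; the calibration is good to about 2 mm. A picture is of the moment at which its call begins. There is no depth.
- bot.job_done(): hands the job in; it is judged then, once.
Trained networks look in the newest picture that a camera, given by its name, has taken for a name from the list of things; names that differ only in an ending like _2 or _b are one class to them, and where a whole thing is asked for, a point or a joint stands for the part that bears it (a point fixed in the world has none). Each returns a list of dicts, best first, with "score" (0 to 1); they miss things now and then, are a little off and sometimes report something else, mostly with a low value. They report only what shows in the picture. A call takes as long as a camera call. They do not tell look-alikes from the thing itself.
- bot.find_in(camera, query): "position" ([x, y, z] in m, in world coordinates, good to about 4 mm: the middle of the surface that is visible of it).
The state is a dict: "clock": time; "qpos": joint angles; "qd": joint speeds; "joint_efforts": joint torques, N m; "position": TCP position; "tool_rot": TCP orientation; "force": force on the tool from outside, world axes, zero at the start; "moment": the same for the moment, N m; "grip_width": finger opening in m; "finger_force": force on a finger pad.
Only numpy, scipy, OpenCV 4.12 (cv2) and the standard library are available. Lean on these libraries where they do the work, as an engineer would, in place of code of your own. Each camera call takes 0.05 s, during which the arm holds its last target. There are 200 camera calls.

## Working session

There is one attempt and no reset: what is moved stays moved. The work goes in short steps, Python scripts to look and compute and a tool call to move; the robot and the scene stay as the last step left them, time stands still between calls to the robot, and variables do not carry over. Pictures are saved under pics/ and viewed, at most 10 in all, crops included, and the job is handed in when it is done.

Besides the shell and the picture viewer there is one more tool, called after ">>>" in YAML: its name, and indented under it one key for each argument. apply_moves: Moves the arm, as the interface text tells. Its arguments: {"type":"object","properties":{"claw":{"type":"array"},"xyz":{"type":"array"},"twist":{"type":"array"},"force":{"type":"number"}},"required":["claw","xyz","twist"]}

```bash
mkdir -p pics; cat > h.py <<'E'
import numpy as np, cv2
from scipy.spatial.transform import Rotation as R
from workcell import bot
def cam(n,save=None):
    f=bot.grab_frame(n)
    if save: cv2.imwrite('pics/'+save,f['img'][:,:,::-1])
    return f
def proj(f,p):
    V=np.array(f['view']);q=V[:3,:3]@np.array(p)+V[:3,3];F=200/np.tan(np.radians(f['vfov'])/2)
    return np.array([f['cx']+F*q[0]/-q[2], f['cy']-F*q[1]/-q[2]])
def ray(f,u,v,z):
    V=np.array(f['view']);F=200/np.tan(np.radians(f['vfov'])/2)
    d=V[:3,:3].T@np.array([(u-f['cx'])/F,-(v-f['cy'])/F,-1]);c=-V[:3,:3].T@V[:3,3]
    return c+d*(z-c[2])/d[2]
E
python3 - <<'E'
from h import *
s=bot.observe();print({k:np.round(v,3) for k,v in s.items()})
for c in ['scene','top']:
    f=cam(c,c+'1.png');print(c,[k for k in f],f['vfov'],f['cx'],f['cy'],np.round(f['view'],3).tolist())
    for q in ['red_tube','red_tube_cap','rack','rack_grid','carousel','port','well','knob_top','left_tube','right_tube']:
        print(q,[(np.round(d['position'],3).tolist(),round(d['score'],2)) for d in bot.find_in(c,q)])
E
```

```text
{'clock': np.float64(0.0), 'qpos': array([-1.364,  0.522, -0.036,  1.6  ,  0.021,  1.021, -0.113]), 'qd': array([-0.004,  0.   , -0.   ,  0.001, -0.   ,  0.001, -0.001]), 'joint_efforts': array([-1.0000e-03, -9.2712e+01,  1.9790e+00, -3.6994e+01,  1.8000e-02,
        8.0000e-03, -0.0000e+00]), 'position': array([0.171, 0.601, 0.231]), 'tool_rot': array([-3.14 ,  0.   ,  2.865]), 'force': array([0.168, 0.386, 0.135]), 'moment': array([-0.049, -0.034,  0.02 ]), 'finger_force': np.float64(0.0), 'grip_width': np.float64(0.085)}
scene ['img', 'vfov', 'cx', 'cy', 'view'] 44.782917639179594 322.7018224771043 188.1199145242371 [[0.855, 0.518, 0.009, -0.385], [-0.308, 0.494, 0.813, 0.084], [0.417, -0.698, 0.582, -1.606], [0.0, 0.0, 0.0, 1.0]]
red_tube [([0.384, -0.165, 0.024], 0.91), ([0.568, -0.125, 0.135], 0.71), ([0.667, -0.436, 0.03], 0.67), ([0.324, -0.319, 0.027], 0.62)]
red_tube_cap [([0.664, -0.431, 0.028], 0.67), ([0.568, -0.126, 0.135], 0.65), ([0.326, -0.323, 0.024], 0.62)]
rack [([0.616, -0.271, 0.067], 0.75)]
rack_grid [([0.621, -0.265, 0.065], 0.78), ([0.553, -0.213, 0.126], 0.6
[... 546 characters left out ...]
 0.972, -0.932], [0.0, 0.0, 0.0, 1.0]]
red_tube [([0.315, -0.308, 0.028], 0.82), ([0.656, -0.416, 0.028], 0.75), ([0.548, -0.119, 0.152], 0.47)]
red_tube_cap [([0.654, -0.423, 0.028], 0.91), ([0.317, -0.308, 0.026], 0.89), ([0.38, -0.156, 0.03], 0.69), ([0.549, -0.119, 0.151], 0.46)]
rack [([0.568, -0.188, 0.073], 0.63)]
rack_grid [([0.571, -0.188, 0.07], 0.81)]
carousel [([0.561, 0.225, 0.101], 0.74), ([0.548, -0.247, 0.132], 0.23)]
port [([0.557, 0.225, 0.098], 0.98), ([0.547, -0.118, 0.153], 0.7)]
well [([0.566, 0.222, 0.117], 0.82), ([0.551, -0.117, 0.152], 0.18)]
knob_top [([0.567, 0.224, 0.115], 0.77)]
left_tube [([0.572, -0.199, 0.156], 0.78)]
right_tube [([0.593, -0.28, 0.15], 0.68)]
```

View pics/scene1.png

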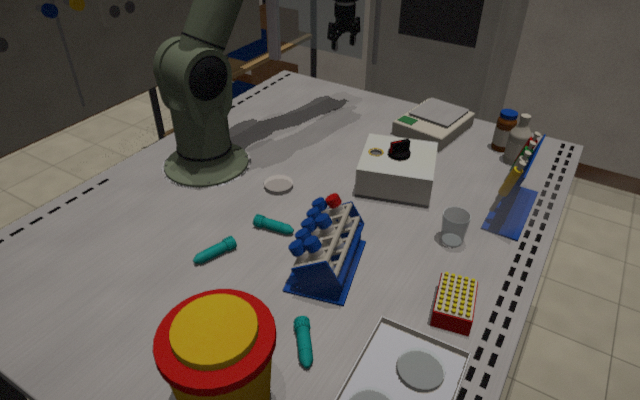

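View pics/top1.png

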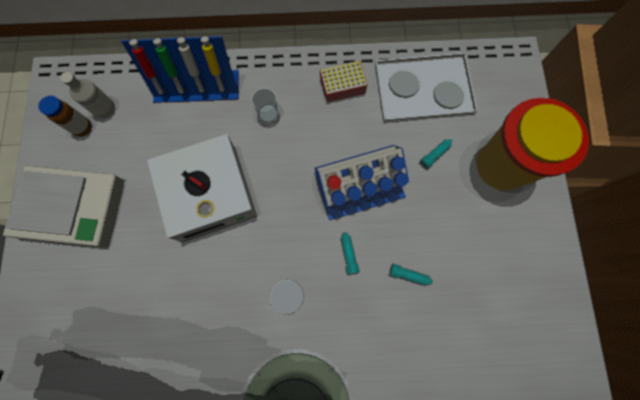

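The top view shows the red cap at (334,183) at the rack's +y end. The port is at (206,209) and the knob at (197,183). The scene view has the red cap at (333,201). I'll enlarge the crops.

```bash
python3 - <<'E'
import cv2,numpy as np
a=cv2.imread('pics/top1.png');b=cv2.imread('pics/scene1.png')
z=lambda i,x,y,w,h:cv2.resize(i[y:y+h,x:x+w],(400,300),interpolation=cv2.INTER_CUBIC)
cv2.imwrite('pics/c1.png',np.vstack([np.hstack([z(a,140,130,120,90+20)[:300],z(a,305,135,120,90)]),np.hstack([z(b,350,125,100,75),z(b,280,185,100,75)])]))
E
```

```text
(no output)
```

View pics/c1.png

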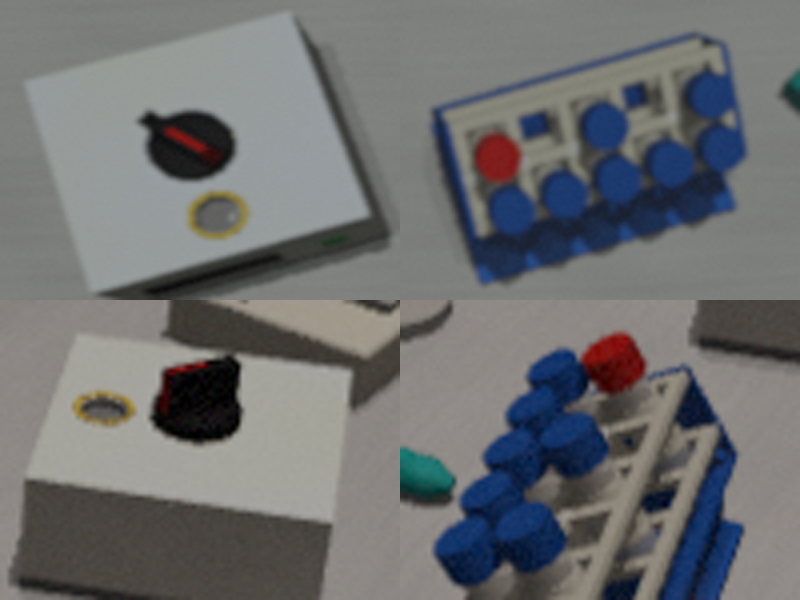

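The crop's top-left panel shows the box corners at (25,80), (292,12), (370,215) and (95,295), the port at (217,214), and the stripe from (165,128) to (213,160). The top-right panel has the red cap at (498,158).

```bash
python3 - <<'E'
from h import *
f=cam('top');g=cam('scene')
t=lambda x,y:(140+x/3.333,130+y/2.727)
t2=lambda x,y:(305+(x-400)/3.333,135+y/3.333)
s1=lambda x,y:(350+x/4,125+(y-300)/4)
C=np.array([ray(f,*t(*c),.1)[:2] for c in [(25,80),(292,12),(370,215),(95,295)]])
print(C.round(3).tolist(),C.mean(0).round(4),[np.degrees(np.arctan2(*(C[(i+1)%4]-C[i])[::-1])).round(1) for i in range(4)],np.linalg.norm(C-np.roll(C,1,0),axis=1))
p=ray(f,*t(217,214),.1);print('port top',p, 'scene',ray(g,*s1(103,408),.1))
a=ray(f,*t(165,128),.149);b=ray(f,*t(213,160),.149);print('stripe',a,b,np.degrees(np.arctan2(*(b-a)[1::-1])))
# red cap triangulate + row
def tri(u,v):
    A=[];B=[]
    c=[];
    for ff,q in((f,u),(g,v)):
        p0=ray(ff,*q,0);p1=ray(ff,*q,.2);d=(p1-p0)/np.linalg.norm(p1-p0);M=np.eye(3)-np.outer(d,d);A.append(M);B.append(M@p0)
    x=np.linalg.solve(sum(A),sum(B));return x
s2=lambda x,y:(280+(x-400)/4,185+(y-300)/4)
for n,u,v in[('red',(498,155),(612,362)),('f0',(511,210),(560,375)),('mid',(604,125),(575,440)),('R',(709,93),(528,538)),('f4',(722,145),(465,545))]:
    print(n,tri(t2(*u),s2(*v)).round(4))
print('port tri',tri(t(217,214),s1(103,408)))
E
```

```text
[[0.65, 0.37], [0.711, 0.158], [0.503, 0.095], [0.436, 0.303]] [0.5749 0.2315] [np.float64(-73.8), np.float64(-163.2), np.float64(107.7), np.float64(17.4)] [0.22381957 0.22044806 0.21817039 0.21837349]
port top [0.50884515 0.21291852 0.1       ] scene [0.51216975 0.20861863 0.1       ]
stripe [0.57954005 0.23860063 0.149     ] [0.54757736 0.20190196 0.149     ] -131.05421702394042
red [ 0.5529 -0.1212  0.1427]
f0 [ 0.517  -0.1283  0.1221]
mid [ 0.5731 -0.2012  0.1444]
R [ 0.5944 -0.284   0.1415]
f4 [ 0.5579 -0.2934  0.1258]
port tri [0.50973511 0.2140901  0.09636854]
```

>>> apply_moves:
  claw: [0.085,0.085,0.085,0.085,0.085,0.085,0.085,0.085,0.085,0.085,0.085,0.085,0.085,0.085,0.085,0.085,0.085,0.085,0.085,0.085]
  xyz:
    - [0,0,0]
    - [0,0,0]
    - [0,0,0]
    - [0,0,0]
    - [0,0,0]
    - [0,0,0]
    - [0,0,0]
    - [0,0,0]
    - [0,0,0]
    - [0,0,0]
    - [0,-0.02,0]
    - [0.002,-0.04,0]
    - [0.002,-0.06,0]
    - [0.002,-0.06,0]
    - [0.002,-0.06,0]
    - [0.002,-0.05,0]
    - [0.002,-0.05,0]
    - [0.002,-0.05,0]
    - [0,-0.05,0]
    - [0,-0.04,0]
  twist:
    - [0,0,-0.113]
    - [0,0,-0.113]
    - [0,0,-0.113]
    - [0,0,-0.113]
    - [0,0,-0.113]
    - [0,0,-0.113]
    - [0,0,-0.113]
    - [0,0,-0.113]
    - [0,0,-0.113]
    - [0,0,-0.113]
    - [0,0,0]
    - [0,0,0]
    - [0,0,0]
    - [0,0,0]
    - [0,0,0]
    - [0,0,0]
    - [0,0,0]
    - [0,0,0]
    - [0,0,0]
    - [0,0,0]

```text
clock: 3.2
position: [0.5032, 0.293, 0.2315]
tool_rot: [-3.141, 0.0, -2.29]
force: [0.5, 1.8, 0.2]
grip_width: 0.085
finger_force: 0.0
```

>>> apply_moves:
  claw: [0.085,0.085]
  xyz:
    - [0,0,0]
    - [0,0,0]
  twist:
    - [0,0,0]
    - [0,0,0]

```text
clock: 3.4
position: [0.5016, 0.295, 0.2312]
tool_rot: [3.141, -0.0, -2.29]
force: [-0.6, 0.9, 0.4]
grip_width: 0.0847
finger_force: 0.0
```

```bash
python3 - <<'E'
from h import *
f=cam('wrist','w1.png')
for q in ['port','well','knob_top']:
    print(q,[(np.round(d['position'],3).tolist(),round(d['score'],2)) for d in bot.find_in('wrist',q)])
s=bot.observe();print(s['clock'],np.round(s['position'],4),np.round(s['tool_rot'],3))
for p in [(.575,.2315,.149),(.508,.212,.1)]: print(proj(f,p))
E
```

```text
port [([0.56, 0.215, 0.101], 0.59)]
well [([0.56, 0.226, 0.112], 0.83)]
knob_top [([0.559, 0.225, 0.114], 0.78)]
3.6 [0.5003 0.2966 0.2314] [ 3.141  0.    -2.287]
[198.63541873 215.00245366]
[253.28848131 135.20750879]
```

View pics/w1.png

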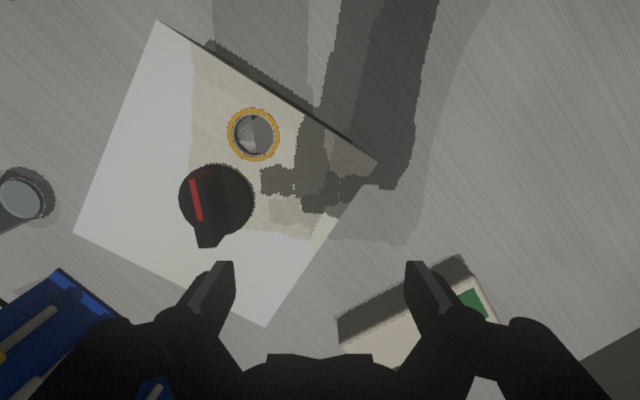

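The port at (253,135) matches the estimate. The stripe runs from (191,180) to (200,221).

```bash
python3 - <<'E'
from h import *
f=cam('wrist');im=f['img'].astype(int)
m=((im[:,:,0]>110)&(im[:,:,1]<60)&(im[:,:,2]<60)).astype(np.uint8);m[:, :120]=0;m[:,300:]=0;m[150:260]*=1;m[:150]=0;m[260:]=0
r=cv2.minAreaRect(np.argwhere(m)[:,::-1].astype(np.float32));b=cv2.boxPoints(r);print(b.round(0).tolist())
b=b[np.argsort(b[:,1])];a=ray(f,*b[:2].mean(0),.149);c=ray(f,*b[2:].mean(0),.149)
print(a,c,np.linalg.norm(a-c),np.degrees(np.arctan2(*(a-c)[1::-1])))
s=bot.observe();print(np.round(s['position'],4),np.round(s['tool_rot'],3))
T=R.from_euler('xyz',s['tool_rot']);print('to knob',T.inv().apply(np.array([.575,.2315,.118])-s['position']))
E
```

```text
[[186.0, 179.0], [192.0, 178.0], [200.0, 218.0], [195.0, 219.0]]
[0.55737962 0.20841323 0.149     ] [0.57704835 0.2347209  0.149     ] 0.03284741365554345 -126.78333448703944
[0.5004 0.2965 0.2314] [ 3.141  0.    -2.287]
to knob [ 0.00014757 -0.09896294  0.11336357]
```

>>> apply_moves:
  claw: [0.085,0.085,0.085,0.085,0.085,0.085,0.085,0.085,0.085,0.085,0.085,0.085,0.085]
  xyz:
    - [0,-0.02,0]
    - [0,-0.03,0]
    - [0,-0.03,0]
    - [0,-0.019,0]
    - [0,0,0.01]
    - [0,0,0.02]
    - [0,0,0.02]
    - [0,0,0.02]
    - [0,0,0.02]
    - [0,0,0.01]
    - [0,0,0.01]
    - [0,0,0]
    - [0,0,0]
  twist:
    - [0,0,0]
    - [0,0,0]
    - [0,0,0]
    - [0,0,0]
    - [0,0,0]
    - [0,0,0]
    - [0,0,0]
    - [0,0,0]
    - [0,0,0]
    - [0,0,0]
    - [0,0,0]
    - [0,0,0]
    - [0,0,0]

```text
clock: 4.95
position: [0.5758, 0.2308, 0.1218]
tool_rot: [-3.141, 0.0, -2.288]
force: [-0.8, 0.3, -0.0]
grip_width: 0.0849
finger_force: 0.0
```

>>> apply_moves:
  claw: [0.01,0.01,0.01,0.01,0.01,0.01,0.01,0.01]
  xyz:
    - [0,0,0]
    - [0,0,0]
    - [0,0,0]
    - [0,0,0]
    - [0,0,0]
    - [0,0,0]
    - [0,0,0]
    - [0,0,0]
  twist:
    - [0,0,0]
    - [0,0,0]
    - [0,0,0]
    - [0,0,0]
    - [0,0,0]
    - [0,0,0]
    - [0,0,0]
    - [0,0,0]
  force: 30

```text
clock: 5.75
position: [0.5751, 0.2315, 0.1216]
tool_rot: [3.14, 0.0, -2.288]
force: [-6.0, 3.1, 5.6]
grip_width: 0.0158
finger_force: 30.7
```

>>> apply_moves:
  claw: [0.01,0.01,0.01,0.01,0.01,0.01,0.01,0.01,0.01,0.01]
  xyz:
    - [0,0,0]
    - [0,0,0]
    - [0,0,0]
    - [0,0,0]
    - [0,0,0]
    - [0,0,0]
    - [0,0,0]
    - [0,0,0]
    - [0,0,0]
    - [0,0,0]
  twist:
    - [0,0,0.07]
    - [0,0,0.07]
    - [0,0,0.07]
    - [0,0,0.07]
    - [0,0,0.07]
    - [0,0,0.07]
    - [0,0,0.07]
    - [0,0,0.07]
    - [0,0,0]
    - [0,0,0]

```text
clock: 6.75
position: [0.5748, 0.2319, 0.1215]
tool_rot: [3.14, -0.001, -2.847]
force: [-8.3, 4.5, 5.8]
grip_width: 0.0152
finger_force: 30.8
```

```bash
python3 - <<'E'
from h import *
s=bot.observe();print(np.round(s['position'],4),np.round(s['tool_rot'],3),np.round(s['moment'],3))
w=cam('wrist')['img'];t=cam('top')['img'][150:240,145:265];
cv2.imwrite('pics/w2.png',np.vstack([w,np.pad(cv2.resize(t,(267,200),interpolation=3),((0,0),(0,373),(0,0)))])[:,:,::-1])
E
```

```text
[0.5748 0.2319 0.1215] [ 3.140e+00 -1.000e-03 -2.847e+00] [ 1.045  1.406 -0.09 ]
```

View pics/w2.png

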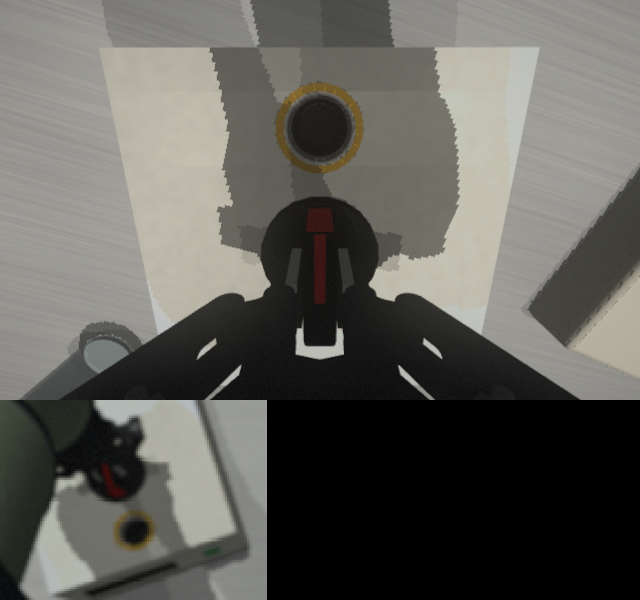

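The well shows black and centred in the ring at (320,128), and the red stripe points straight at it. So it is lined up; I'll release and go to the rack.

```bash
python3 - <<'E'
from h import *
f=cam('wrist');g=f['img'].astype(int)
y=((g[:,:,0]>110)&(g[:,:,0]-g[:,:,2]>70)&(g[:,:,1]>60)).astype(np.uint8);y[190:]=0
p=np.argwhere(y)[:,::-1].astype(np.float32);e=cv2.fitEllipse(cv2.convexHull(p));print(e,ray(f,*e[0],.1))
k=(g.sum(2)<130).astype(np.uint8);k[180:]=0;k[:80]=0
n,l,st,c=cv2.connectedComponentsWithStats(k);i=1+st[1:,4].argmax();print(st[i],c[i],ray(f,*c[i],.09))
E
```

```text
((319.58233642578125, 126.60441589355469), (84.38135528564453, 87.50829315185547), 159.05470275878906) [0.50688009 0.21132225 0.1       ]
[ 290   98   59   61 2690] [319.00855019 127.68847584] [0.50799783 0.21135038 0.09      ]
```

>>> apply_moves:
  claw: [0.085,0.085,0.085,0.085,0.085,0.085,0.085,0.085,0.085,0.085,0.085,0.085,0.085]
  xyz:
    - [0,0,0]
    - [0,0,0]
    - [0,0,0]
    - [0,0,0]
    - [0,0,0]
    - [0,0,0]
    - [0,0,-0.01]
    - [0,0,-0.02]
    - [0,0,-0.03]
    - [0,0,-0.03]
    - [0,0,-0.03]
    - [0,0,-0.03]
    - [0,0,-0.02]
  twist:
    - [0,0,0]
    - [0,0,0]
    - [0,0,0]
    - [0,0,0]
    - [0,0,0]
    - [0,0,0]
    - [0,0,0]
    - [0,0,0]
    - [0,0,0]
    - [0,0,0]
    - [0,0,0]
    - [0,0,0]
    - [0,0,0]

```text
clock: 8.2
position: [0.576, 0.2306, 0.2945]
tool_rot: [3.141, 0.003, -2.848]
force: [-0.0, -0.4, -0.7]
grip_width: 0.0852
finger_force: 0.0
```

>>> apply_moves:
  claw: [0.085,0.085,0.085,0.085,0.085,0.085,0.085,0.085,0.085,0.085,0.085,0.085,0.085,0.085,0.085,0.085]
  xyz:
    - [0.01,-0.015,0]
    - [0.015,-0.03,0]
    - [0.015,-0.03,0]
    - [0.02,-0.035,0]
    - [0.02,-0.035,0]
    - [0.02,-0.035,0]
    - [0.02,-0.035,0]
    - [0.02,-0.035,0]
    - [0.02,-0.035,0]
    - [0.014,-0.03,0]
    - [0,-0.014,0]
    - [0,0,0]
    - [0,0,0]
    - [0,0,0]
    - [0,0,0]
    - [0,0,0]
  twist:
    - [0,0,0]
    - [0,0,0]
    - [0,0,0]
    - [0,0,0]
    - [0,0,0]
    - [0,0,0]
    - [0,0,0]
    - [0,0,0]
    - [0,0,0]
    - [0,0,0.045]
    - [0,-0.1,0]
    - [0,-0.11,0]
    - [0,-0.11,0]
    - [0,-0.11,0]
    - [0,-0.0936,0]
    - [0,0,0]

```text
clock: 9.8
position: [0.5027, -0.1359, 0.2908]
tool_rot: [3.138, 0.463, -2.896]
force: [0.1, -0.1, 0.1]
grip_width: 0.0849
finger_force: 0.0
```

```bash
python3 - <<'E'
from h import *
s=bot.observe();print(s['clock'],np.round(s['position'],4),np.round(s['tool_rot'],3))
f=cam('wrist','w3.png')
for q in ['red_tube_cap','red_tube']:
    print(q,[(np.round(d['position'],3).tolist(),round(d['score'],2)) for d in bot.find_in('wrist',q)])
print(proj(f,(.553,-.1212,.1427)))
E
```

```text
9.8 [ 0.5027 -0.1359  0.2908] [ 3.138  0.463 -2.896]
red_tube_cap [([0.428, -0.148, 0.026], 0.74), ([0.548, -0.121, 0.154], 0.59), ([0.648, -0.417, 0.025], 0.59), ([0.564, 0.223, 0.119], 0.24)]
red_tube [([0.548, -0.121, 0.155], 0.72), ([0.437, -0.146, 0.02], 0.64)]
[320.95347472 172.8607488 ]
```

View pics/w3.png

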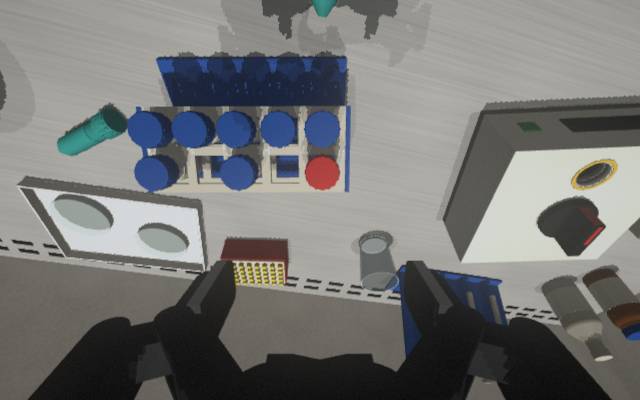

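The wrist view shows the red cap at (322,172), with the rows parallel to the image and an empty slot to its left. I'll fit the cap grid with PnP.

```bash
cat > cap.py <<'E'
from h import *
s=bot.observe();f=cam('wrist');im=f['img']
hsv=cv2.cvtColor(im,cv2.COLOR_RGB2HSV)
F=200/np.tan(np.radians(f['vfov'])/2);K=np.array([[F,0,f['cx']],[0,F,f['cy']],[0,0,1.]])
g=cv2.medianBlur(cv2.cvtColor(im,cv2.COLOR_RGB2GRAY),3)
sat=((hsv[:,:,1]>130)&(hsv[:,:,2]>60)).astype(np.uint8)*255
c=cv2.HoughCircles(cv2.GaussianBlur(sat,(5,5),1),cv2.HOUGH_GRADIENT,1,30,param1=100,param2=9,minRadius=15,maxRadius=24)[0]
c=c[(c[:,1]>105)&(c[:,1]<200)&(c[:,0]>120)&(c[:,0]<350)];print(c.round(0).tolist())
exp=np.array([(150,129,-2,0),(193,129,-1,0),(236,129,0,0),(279,129,1,0),(322,129,2,0),(156,173,-2,1),(239,173,0,1),(322,172,2,1)])
o=[];p=[]
for e in exp:
    d=np.hypot(*(c[:,:2]-e[:2]).T);i=d.argmin()
    if d[i]<9:o.append([-.042*e[3]+.042,.042*(e[2]-2),0]);p.append(c[i,:2])
o=np.array(o);p=np.array(p,float)
ok,rv,tv=cv2.solvePnP(o,p,K,None)
q,_=cv2.projectPoints(o,rv,tv,K,None);print(len(o),'res',np.abs(q[:,0]-p).max(0))
V=np.array(f['view']);D=np.diag([1,-1,-1.])
Rw=V[:3,:3].T@D@cv2.Rodrigues(rv)[0];tw=V[:3,:3].T@(D@tv[:,0]-V[:3,3])
print('red cap top',tw.round(4),'axes\n',Rw.round(3))
T=R.from_euler('xyz',s['tool_rot']);print('tcp',s['position'],s['tool_rot'],'tool\n',T.as_matrix().round(3))
print('red top in tool',T.inv().apply(tw-s['position']))
E
python3 cap.py
```

```text
[[322.0, 128.0, 17.0], [322.0, 172.0, 16.0], [276.0, 126.0, 17.0], [232.0, 128.0, 18.0], [236.0, 170.0, 17.0], [142.0, 126.0, 16.0], [186.0, 128.0, 20.0], [152.0, 170.0, 18.0]]
7 res [0.72946434 1.10569556]
red cap top [ 0.5472 -0.1215  0.1489] axes
 [[-0.9   -0.246  0.359]
 [-0.228  0.969  0.093]
 [-0.371  0.001 -0.929]]
tcp [ 0.50419629 -0.13481807  0.29076676] [ 3.13871061  0.46171827 -2.89311642] tool
 [[-0.868 -0.247  0.431]
 [-0.22   0.969  0.112]
 [-0.445  0.003 -0.895]]
red top in tool [0.02295137 0.00194287 0.14702373]
```

>>> apply_moves:
  claw: [0.085,0.085,0.085,0.085,0.085,0.085]
  xyz:
    - [0,0,0]
    - [0.01,0.002,0]
    - [0.02,0,0.01]
    - [0,0,0.02]
    - [0,0,0.02]
    - [0,0,0]
  twist:
    - [0,-0.062,0]
    - [0,0,0]
    - [0,0,0]
    - [0,0,0]
    - [0,0,0]
    - [0,0,0]

```text
clock: 10.6
position: [0.5031, -0.1312, 0.2326]
tool_rot: [3.134, 0.488, -2.892]
force: [0.0, 1.0, 1.1]
grip_width: 0.0849
finger_force: 0.0
```

```bash
python3 - <<'E'
from h import *
s=bot.observe();f=cam('wrist','w4.png');im=f['img']
hsv=cv2.cvtColor(im,cv2.COLOR_RGB2HSV);h=hsv[:,:,0].astype(int)
m=(((h<8)|(h>172))&(hsv[:,:,1]>140)&(hsv[:,:,2]>80)).astype(np.uint8)
n,l,st,c=cv2.connectedComponentsWithStats(m);print([(st[i].tolist(),c[i].round(1).tolist()) for i in range(1,n) if st[i,4]>300])
T=R.from_euler('xyz',s['tool_rot']);print(s['clock'],s['position'],s['tool_rot'])
P=np.array([.5475,-.1213,.15]);print('in tool',T.inv().apply(P-s['position']),'proj',proj(f,P))
F=200/np.tan(np.radians(f['vfov'])/2);print('F',F)
V=np.array(f['view']);print('cam in tool',T.inv().apply(-V[:3,:3].T@V[:3,3]-s['position']),'dirs',T.inv().apply(V[:3,:3]).round(3).tolist())
# tool-axis point projections
for d in (.08,.1,.11): print(d,proj(f,s['position']+T.apply([0,0,d])))
E
```

```text
[([297, 193, 40, 37, 1136], [316.5, 211.2])]
10.6 [ 0.50314597 -0.13123599  0.23263649] [ 3.13419983  0.48848367 -2.89202399]
in tool [-0.00133998 -0.00202371  0.09428098] proj [317.11992609 211.47399383]
F 294.6229748197818
cam in tool [ 0.07960566 -0.00025996 -0.14137787] dirs [[-0.0, 1.0, -0.0], [0.952, 0.0, 0.307], [0.307, -0.0, -0.952]]
0.08 [319.53202063 215.69955633]
0.1 [319.5066315 207.8503767]
0.11 [319.49531134 204.35069373]
```

View pics/w4.png

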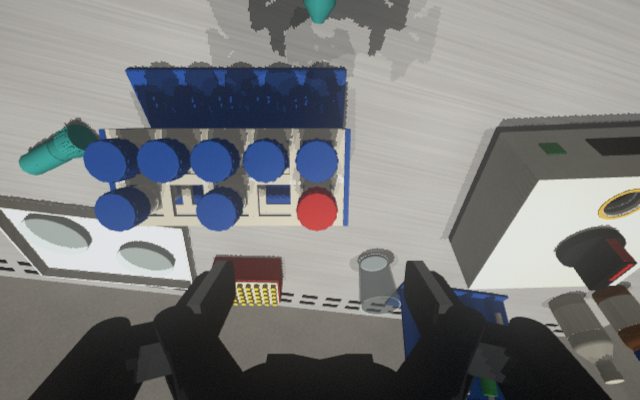

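The red cap at (316.5,211.2) agrees with the prediction of (317,211.5). I'll correct the offset, then advance in two parts.

>>> apply_moves:
  claw: [0.085,0.085,0.085,0.085,0.085,0.085]
  xyz:
    - [0.002,-0.002,0]
    - [0,0,0.01]
    - [0,0,0.02]
    - [0,0,0.02]
    - [0,0,0.01]
    - [0,0,0]
  twist:
    - [0,-0.036,0]
    - [0,0,0]
    - [0,0,0]
    - [0,0,0]
    - [0,0,0]
    - [0,0,0]

```text
clock: 11.25
position: [0.5306, -0.1256, 0.1799]
tool_rot: [3.135, 0.514, -2.892]
force: [-0.4, -0.3, 0.4]
grip_width: 0.0847
finger_force: 0.0
```

```bash
python3 - <<'E'
from h import *
s=bot.observe();f=cam('wrist');im=f['img']
hsv=cv2.cvtColor(im,cv2.COLOR_RGB2HSV);h=hsv[:,:,0].astype(int)
m=(((h<8)|(h>172))&(hsv[:,:,1]>140)&(hsv[:,:,2]>80)).astype(np.uint8)
n,l,st,c=cv2.connectedComponentsWithStats(m);print([(st[i].tolist(),c[i].round(1).tolist()) for i in range(1,n) if st[i,4]>300])
T=R.from_euler('xyz',s['tool_rot']);print(s['clock'],s['position'],s['tool_rot'])
P=np.array([.5475,-.1213,.15]);print('in tool',T.inv().apply(P-s['position']),'proj',proj(f,P))
for d in (.02,.035,.05): print(d,proj(f,s['position']+T.apply([0,0,d])))
E
```

```text
[([292, 217, 53, 47, 1862], [318.5, 240.1])]
11.25 [ 0.53056428 -0.12556414  0.17989261] [ 3.13526606  0.51365572 -2.89177018]
in tool [-0.00052236 -0.00027428  0.03461534] proj [319.25891702 240.00186776]
0.02 [319.71599787 249.29680675]
0.035 [319.67890465 239.02297237]
0.05 [319.64693663 230.16868439]
```

>>> apply_moves:
  claw: [0.085,0.085,0.085,0.085,0.085,0.085]
  xyz:
    - [0,-0.0005,0.01]
    - [0,0,0.02]
    - [0,0,0.02]
    - [0,0,0.013]
    - [0,0,0]
    - [0,0,0]
  twist:
    - [0,0,0]
    - [0,0,0]
    - [0,0,0]
    - [0,0,0]
    - [0,0,0]
    - [0,0,0]

```text
clock: 11.9
position: [0.5657, -0.126, 0.1452]
tool_rot: [3.116, 0.487, -2.894]
force: [-0.1, -0.5, -0.2]
grip_width: 0.0848
finger_force: 0.0
```

>>> apply_moves:
  claw: [0.025,0.025,0.025,0.025,0.025,0.025,0.025]
  xyz:
    - [0,0,0]
    - [0,0,0]
    - [0,0,0]
    - [0,0,0]
    - [0,0,0]
    - [0,0,0]
    - [0,0,0]
  twist:
    - [0,0,0]
    - [0,0,0]
    - [0,0,0]
    - [0,0,0]
    - [0,0,0]
    - [0,0,0]
    - [0,0,0]
  force: 40

```text
clock: 12.6
position: [0.5651, -0.123, 0.1449]
tool_rot: [3.112, 0.486, -2.892]
force: [-9.6, 16.2, 12.6]
grip_width: 0.0315
finger_force: 38.2
```

```bash
python3 - <<'E'
from h import *
s=bot.observe();print(s['clock'],s['position'],s['tool_rot'],'q',np.round(s['qpos'],3),'F',np.round(s['force'],1),np.round(s['moment'],2))
T=R.from_euler('xyz',s['tool_rot'])
P=np.array([.5475,-.1213,.15]);print('top in tool',T.inv().apply(P-s['position']))
f=cam('wrist','w5.png');t=cam('top')
E
```

```text
12.6 [ 0.56510195 -0.1230227   0.14487952] [ 3.112414    0.48557147 -2.89160132] q [ 0.566  0.476 -0.396  2.132 -0.464  0.164  2.519] F [-9.6 16.2 12.6] [3.41 1.   1.52]
top in tool [ 0.01231667  0.00637977 -0.01210842]
```

View pics/w5.png

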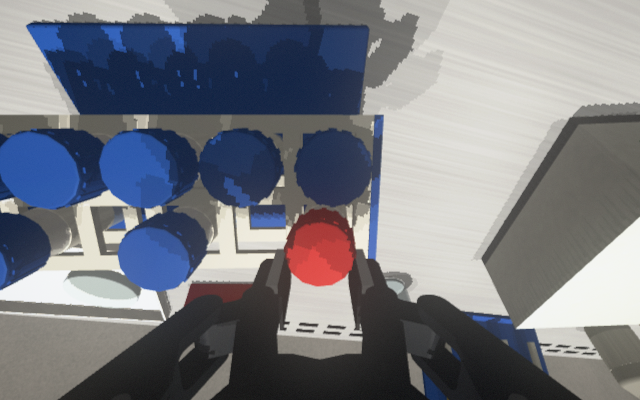

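Joints 6 and 7 are at their limits (0.164 and 2.519), so the tool stopped short and is off-centre on the cap. I'll open, back off, make the half turn about z, and grasp with less tool tilt. The pads allow any tilt about the closing axis.

>>> apply_moves:
  claw: [0.085,0.085,0.085,0.085,0.085,0.085,0.085,0.085,0.085,0.085,0.085,0.085,0.085,0.085,0.085,0.085]
  xyz:
    - [0,0,0]
    - [0,0,0]
    - [0,0,0]
    - [0,0,0]
    - [0,0,0]
    - [0,0,0]
    - [0,0,-0.01]
    - [0,0,-0.02]
    - [0,0,-0.03]
    - [0,0,-0.03]
    - [0,0,-0.03]
    - [0,0,0]
    - [0,0,0]
    - [0,0,0]
    - [0,0,0]
    - [0,0,0]
  twist:
    - [0,0,0]
    - [0,0,0]
    - [0,0,0]
    - [0,0,0]
    - [0,0,0]
    - [0,0,0]
    - [0,0,0]
    - [0,0,0]
    - [0,0,0]
    - [0,0,0]
    - [0,0.07,0]
    - [0,0.1,0]
    - [0,0,-0.14]
    - [0,0,-0.14]
    - [0,0,-0.14]
    - [0,0,-0.14]

```text
clock: 14.3
position: [0.5112, -0.1419, 0.2494]
tool_rot: [-3.018, 0.287, -2.396]
force: [-0.4, 0.3, -1.2]
grip_width: 0.085
finger_force: 0.0
```

>>> apply_moves:
  claw: [0.085,0.085,0.085,0.085,0.085,0.085,0.085,0.085,0.085,0.085,0.085,0.085,0.085,0.085,0.085,0.085,0.085,0.085,0.085,0.085]
  xyz:
    - [0,0,0]
    - [0,0,0]
    - [0,0,0]
    - [0,0,0]
    - [0,0,0]
    - [0,0,0]
    - [0,0,0]
    - [0,0,0]
    - [0,0,0]
    - [0,0,0]
    - [0,0,0]
    - [0,0,0]
    - [0,0,0]
    - [0,0,0]
    - [0,0,0]
    - [0,0,0]
    - [0,0,0]
    - [0,0,0]
    - [0,0,0]
    - [0,0,0]
  twist:
    - [0,0,-0.14]
    - [0,0,-0.14]
    - [0,0,-0.14]
    - [0,0,-0.14]
    - [0,0,-0.14]
    - [0,0,-0.14]
    - [0,0,-0.14]
    - [0,0,-0.14]
    - [0,0,-0.14]
    - [0,0,-0.14]
    - [0,0,-0.14]
    - [0,0,-0.14]
    - [0,0,-0.14]
    - [0,0,-0.14]
    - [0,0,-0.14]
    - [0,0,-0.14]
    - [0,0,-0.14]
    - [0,0,-0.14]
    - [0,0,-0.06]
    - [0,0,0]

```text
clock: 16.3
position: [0.4619, -0.0165, 0.0351]
tool_rot: [-3.074, -0.242, -0.568]
force: [-0.4, 0.1, -0.1]
grip_width: 0.0851
finger_force: 0.0
```

```bash
cat > chk.py <<'E'
from h import *
import sys
tilt=float(sys.argv[1])
s=bot.observe();f=cam('wrist');im=f['img']
hsv=cv2.cvtColor(im,cv2.COLOR_RGB2HSV);h=hsv[:,:,0].astype(int)
m=(((h<8)|(h>172))&(hsv[:,:,1]>140)&(hsv[:,:,2]>80)).astype(np.uint8)
n,l,st,c=cv2.connectedComponentsWithStats(m);print([(st[i].tolist(),c[i].round(1).tolist()) for i in range(1,n) if st[i,4]>300])
T=R.from_euler('xyz',s['tool_rot']);print(s['clock'],s['position'],s['tool_rot'],'q',np.round(s['qpos'],2))
P=np.array([.5475,-.1213,.15]);a=R.from_euler('z',14.2,degrees=True).apply([-.5,0,.866])
print('top in tool',T.inv().apply(P-s['position']),'proj',proj(f,P))
yaw=np.radians(14.2);G=R.from_euler('xyz',[np.pi,-tilt,yaw])
print('tool z want',G.apply([0,0,1]),'twist',(T.inv()*G).as_rotvec())
mid=P-a*.0125
tcp=mid+.019*G.apply([0,0,1]);print('TCP target',tcp,'in wanted frame',G.inv().apply(tcp-s['position']))
E
python3 chk.py 0.35
```

```text
[]
16.3 [ 0.4619202  -0.01651321  0.03506873] [-3.07425461 -0.24151273 -0.56809384] q [ 0.21  0.61 -0.48  2.33  1.52  0.38  2.52]
top in tool [ 0.1522741   0.03674698 -0.08352023] proj [ 651.75056598 -601.9096634 ]
tool z want [ 0.33242068  0.08411536 -0.93937271] twist [ 0.17410248  0.07596536 -0.78295857]
TCP target [ 0.55987503 -0.11816864  0.12132692] in wanted frame [ 0.09535734  0.12257842 -0.05701716]
```

The half turn went the wrong way: joint 7 stayed at its limit and the tool drifted low. I'll raise it and unwind in the positive direction.

>>> apply_moves:
  claw: [0.085,0.085,0.085,0.085,0.085,0.085,0.085,0.085,0.085,0.085,0.085,0.085,0.085,0.085,0.085]
  xyz:
    - [0,0,-0.02]
    - [0,0,-0.04]
    - [0,0,-0.04]
    - [0,0,-0.04]
    - [0,0,-0.04]
    - [0,0,-0.03]
    - [0,0,-0.02]
    - [0,0,0]
    - [0,0,0]
    - [0,0,0]
    - [0,0,0]
    - [0,0,0]
    - [0,0,0]
    - [0,0,0]
    - [0,0,0]
  twist:
    - [0,0,0]
    - [0,0,0]
    - [0,0,0]
    - [0,0,0]
    - [0,0,0]
    - [0,0,0]
    - [0,0,0]
    - [0,0,0.14]
    - [0,0,0.14]
    - [0,0,0.14]
    - [0,0,0.14]
    - [0,0,0.14]
    - [0,0,0.14]
    - [0,0,0.14]
    - [0,0,0.14]

```text
clock: 17.85
position: [0.3842, -0.0107, 0.0333]
tool_rot: [-2.981, -0.141, -1.655]
force: [-0.1, -0.3, -0.2]
grip_width: 0.085
finger_force: 0.0
```

```bash
python3 chk.py 0.35; python3 - <<'E'
from h import *
t=cam('top')['img'][120:300,260:480];g=cam('scene')['img'][180:300,220:380]
cv2.imwrite('pics/t2.png',np.hstack([cv2.resize(t,(400,327)),cv2.resize(g,(400,327),interpolation=3)])[:,:,::-1])
E
```

```text
[]
17.85 [ 0.38418282 -0.01070537  0.03332201] [-2.98102096 -0.14063682 -1.65476521] q [ 0.33  0.65 -0.78  2.43  1.43  0.64  1.39]
top in tool [ 0.11190987 -0.18611227 -0.07318353] proj [-688.75672369  -77.14207891]
tool z want [ 0.33242068  0.08411536 -0.93937271] twist [ 0.35079099 -0.00666979 -1.84279277]
TCP target [ 0.55987503 -0.11816864  0.12132692] in wanted frame [ 0.16541109  0.14727835 -0.033305  ]
```

View pics/t2.png

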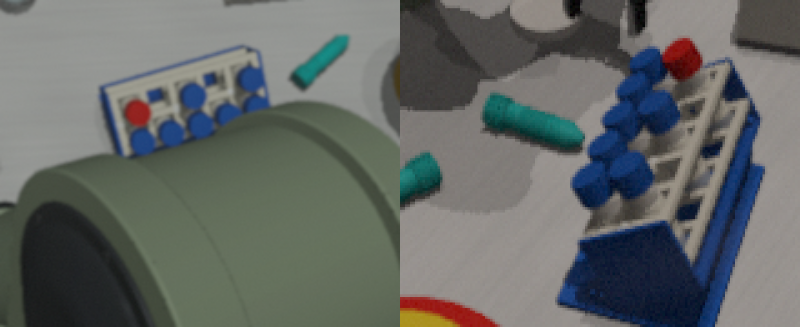

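The rack is undisturbed: the red cap at (137,112) in the top crop and all blue caps are in place. The arm is folded to joint 4's limit, so I'll move it out and up.

```bash
cat > go.py <<'E'
from h import *
import sys
# usage: go.py x y z [roll pitch yaw]: shift in current tool axes, twist to goal
a=[float(v) for v in sys.argv[1:]]
s=bot.observe();T=R.from_euler('xyz',s['tool_rot'])
print(round(float(s['clock']),2),np.round(s['position'],4),np.round(s['tool_rot'],3),'q',np.round(s['qpos'],2),'F',np.round(s['force'],1))
print('shift now',T.inv().apply(np.array(a[:3])-s['position']).round(4))
if len(a)>3:
    G=R.from_euler('xyz',a[3:]);print('twist',(T.inv()*G).as_rotvec().round(4),'shift after twist',G.inv().apply(np.array(a[:3])-s['position']).round(4))
E
python3 go.py .5 -.02 .25 3.1416 0 -1.65
```

```text
18.0 [ 0.384  -0.0107  0.0331] [-2.983 -0.142 -1.646] q [ 0.33  0.65 -0.77  2.43  1.43  0.63  1.4 ] F [ 0.  -0.2  0.1]
shift now [ 0.0313 -0.1488 -0.1935]
twist [-0.1588 -0.1416  0.0155] shift after twist [ 1.000e-04 -1.164e-01 -2.169e-01]
```

>>> apply_moves:
  claw: [0.085,0.085,0.085,0.085,0.085,0.085,0.085,0.085,0.085,0.085,0.085]
  xyz:
    - [0.003,-0.015,-0.02]
    - [0.003,-0.015,-0.02]
    - [0.003,-0.015,-0.02]
    - [0.003,-0.015,-0.02]
    - [0.003,-0.015,-0.02]
    - [0.003,-0.015,-0.02]
    - [0.003,-0.015,-0.02]
    - [0.003,-0.015,-0.02]
    - [0.003,-0.015,-0.02]
    - [0.003,-0.015,-0.013]
    - [0,0,0]
  twist:
    - [0,0,0]
    - [0,0,0]
    - [0,0,0]
    - [0,0,0]
    - [0,0,0]
    - [0,0,0]
    - [0,0,0]
    - [0,0,0]
    - [0,0,0]
    - [0,0,0]
    - [0,0,0]

```text
clock: 19.1
position: [0.5024, -0.0189, 0.2508]
tool_rot: [-2.982, -0.143, -1.644]
force: [-0.4, 0.3, 0.0]
grip_width: 0.0852
finger_force: 0.0
```

```bash
python3 go.py .5 -.02 .25 3.1416 0 -1.65
```

```text
19.1 [ 0.5024 -0.0189  0.2508] [-2.982 -0.143 -1.644] q [ 0.61  0.38 -1.01  1.98  0.64  0.97  2.35] F [-0.4  0.3  0. ]
shift now [0.0012 0.0025 0.0006]
twist [-0.1599 -0.142   0.0176] shift after twist [0.0013 0.0023 0.0008]
```

>>> apply_moves:
  claw: [0.085,0.085,0.085,0.085,0.085,0.085,0.085,0.085,0.085,0.085,0.085,0.085,0.085,0.085,0.085,0.085,0.085,0.085,0.085,0.085]
  xyz:
    - [0,0,0]
    - [0,0,0]
    - [0,0,0]
    - [0,0,0]
    - [0,0,0]
    - [0,0,0]
    - [0,0,0]
    - [0,0,0]
    - [0,0,0]
    - [0,0,0]
    - [0,0,0]
    - [0,0,0]
    - [0,0,0]
    - [0,0,0]
    - [0,0,0]
    - [0,0,0]
    - [0,0,0]
    - [0,0,0]
    - [0,0,0]
    - [0,0,0]
  twist:
    - [-0.08,-0.07,0]
    - [-0.08,-0.07,0]
    - [0,0,0.14]
    - [0,0,0.14]
    - [0,0,0.14]
    - [0,0,0.14]
    - [0,0,0.14]
    - [0,0,0.14]
    - [0,0,0.14]
    - [0,0,0.14]
    - [0,0,0.14]
    - [0,0,0.14]
    - [0,0,0.14]
    - [0,0,0.14]
    - [0,0,0.14]
    - [0,0,0.14]
    - [0,0,0.14]
    - [0,0,0.14]
    - [0,0,0.14]
    - [0,0,0.14]

```text
clock: 21.1
position: [0.4999, -0.0186, 0.2482]
tool_rot: [-3.135, -0.0, 2.125]
force: [0.1, 0.4, -1.2]
grip_width: 0.0848
finger_force: 0.0
```

```bash
python3 go.py .5 -.02 .25 3.1416 0 .248
```

```text
21.1 [ 0.4999 -0.0186  0.2482] [-3.135 -0.     2.125] q [ 0.34  0.34 -0.53  1.88  0.21  0.98  0.27] F [ 0.1  0.4 -1.2]
shift now [-0.0013 -0.0007 -0.0018]
twist [-0.0045  0.0056  1.8772] shift after twist [-0.0003  0.0014 -0.0018]
```

>>> apply_moves:
  claw: [0.085,0.085,0.085,0.085,0.085,0.085,0.085,0.085,0.085,0.085,0.085,0.085,0.085,0.085,0.085,0.085,0.085,0.085,0.085,0.085]
  xyz:
    - [0,0,0]
    - [0,0,0]
    - [0,0,0]
    - [0,0,0]
    - [0,0,0]
    - [0,0,0]
    - [0,0,0]
    - [0,0,0]
    - [0,0,0]
    - [0,0,0]
    - [0,0,0]
    - [0,0,0]
    - [0,0,0]
    - [0,0,0]
    - [0,0.03,0]
    - [0,0.03,0]
    - [0,0.03,0]
    - [0,0.02,0]
    - [0,0,0]
    - [0,0,0]
  twist:
    - [0,0,0.134]
    - [0,0,0.134]
    - [0,0,0.134]
    - [0,0,0.134]
    - [0,0,0.134]
    - [0,0,0.134]
    - [0,0,0.134]
    - [0,0,0.134]
    - [0,0,0.134]
    - [0,0,0.134]
    - [0,0,0.134]
    - [0,0,0.134]
    - [0,0,0.134]
    - [0,0,0.134]
    - [0,0,0]
    - [0,0.1,0]
    - [0,0.1,0]
    - [0,0.1,0]
    - [0,0.05,0]
    - [0,0,0]

```text
clock: 23.1
position: [0.5262, -0.1259, 0.2481]
tool_rot: [3.14, -0.344, 0.252]
force: [-0.4, -0.3, 0.4]
grip_width: 0.0852
finger_force: 0.0
```

```bash
python3 chk.py 0.35
```

```text
[([306, 195, 39, 45, 1307], [325.1, 217.4])]
23.1 [ 0.52623827 -0.12593837  0.24808061] [ 3.14003064 -0.34436999  0.25189194] q [ 0.39  0.25 -0.21  2.04 -0.18  0.55 -0.98]
top in tool [-0.01264236  0.00065153  0.09966508] proj [319.75398848 220.18055902]
tool z want [ 0.33242068  0.08411536 -0.93937271] twist [0.00018222 0.00562702 0.00381763]
TCP target [ 0.55987503 -0.11816864  0.12132692] in wanted frame [-0.01104114  0.00071901  0.13090407]
```

>>> apply_moves:
  claw: [0.085,0.085,0.085,0.085,0.085,0.085]
  xyz:
    - [-0.01,0.004,0]
    - [0,0,0.02]
    - [0,0,0.02]
    - [0,0,0.02]
    - [0,0,0.01]
    - [0,0,0]
  twist:
    - [0,0,0]
    - [0,0,0]
    - [0,0,0]
    - [0,0,0]
    - [0,0,0]
    - [0,0,0]

```text
clock: 23.75
position: [0.5431, -0.1247, 0.1787]
tool_rot: [3.141, -0.344, 0.254]
force: [0.4, -0.1, 0.2]
grip_width: 0.0851
finger_force: 0.0
```

```bash
python3 chk.py 0.35; python3 - <<'E'
from h import *
f=cam('wrist','w6.png')
E
```

```text
[([296, 212, 55, 61, 2633], [322.1, 242.6])]
23.75 [ 0.54306931 -0.12471422  0.17871055] [ 3.14052404 -0.34381466  0.25389316] q [ 0.38  0.38 -0.21  2.08 -0.18  0.39 -0.97]
top in tool [-0.00483274 -0.00222263  0.02876261] proj [315.34725775 247.93873996]
tool z want [ 0.33242068  0.08411536 -0.93937271] twist [-0.00099051  0.00618228  0.00569893]
TCP target [ 0.55987503 -0.11816864  0.12132692] in wanted frame [-0.00286392 -0.00222302  0.06004177]
```

View pics/w6.png

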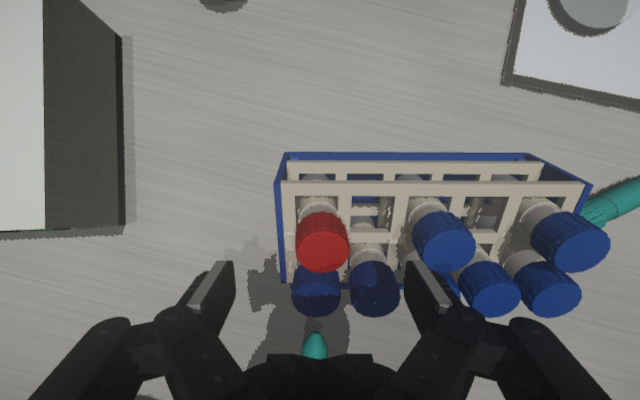

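The red cap sits at (322,243), centred between the fingers, with its top face close to the prediction. I'll descend and grip.

>>> apply_moves:
  claw: [0.085,0.085,0.085,0.085,0.085,0.085,0.085]
  xyz:
    - [-0.003,0.0015,0.01]
    - [0,0,0.01]
    - [0,0,0.015]
    - [0,0,0.015]
    - [0,0,0.008]
    - [0,0,0]
    - [0,0,0]
  twist:
    - [0,0,0]
    - [0,0,0]
    - [0,0,0]
    - [0,0,0]
    - [0,0,0]
    - [0,0,0]
    - [0,0,0]

```text
clock: 24.55
position: [0.5602, -0.123, 0.1245]
tool_rot: [3.139, -0.346, 0.252]
force: [-0.4, 0.6, -0.2]
grip_width: 0.0848
finger_force: 0.0
```

```bash
python3 chk.py 0.35
```

```text
[([280, 245, 78, 78, 4849], [317.7, 285.1])]
24.55 [ 0.56016776 -0.12299242  0.12454463] [ 3.13913085 -0.34615163  0.25233769] q [ 0.36  0.49 -0.21  2.08 -0.18  0.27 -0.97]
top in tool [-0.00250502 -0.00473271 -0.02797568] proj [308.18205772 298.96187004]
tool z want [ 0.33242068  0.08411536 -0.93937271] twist [0.00092657 0.00384315 0.00423576]
TCP target [ 0.55987503 -0.11816864  0.12132692] in wanted frame [-0.00025836 -0.00474821  0.00333107]
```

>>> apply_moves:
  claw: [0.085,0.025,0.025,0.025,0.025,0.025,0.025,0.025,0.025]
  xyz:
    - [0,-0.001,0.002]
    - [0,0,0]
    - [0,0,0]
    - [0,0,0]
    - [0,0,0]
    - [0,0,0]
    - [0,0,0]
    - [0,0,0]
    - [0,0,0]
  twist:
    - [0,0,0]
    - [0,0,0]
    - [0,0,0]
    - [0,0,0]
    - [0,0,0]
    - [0,0,0]
    - [0,0,0]
    - [0,0,0]
    - [0,0,0]
  force: 50

```text
clock: 25.5
position: [0.5605, -0.1215, 0.1228]
tool_rot: [3.139, -0.346, 0.253]
force: [-3.7, 2.9, 6.9]
grip_width: 0.0332
finger_force: 48.8
```

```bash
python3 go.py .51 -.13 .21
```

```text
25.5 [ 0.5605 -0.1215  0.1228] [ 3.139 -0.346  0.253] q [ 0.35  0.49 -0.21  2.08 -0.18  0.26 -0.97] F [-3.7  2.9  6.9]
shift now [-0.0184 -0.0042 -0.0994]
```

>>> apply_moves:
  claw: [0.025,0.025,0.025,0.025,0.025,0.025,0.025,0.025,0.025,0.025,0.025]
  xyz:
    - [-0.0009,0,-0.0049]
    - [-0.0018,0,-0.0098]
    - [-0.0027,0,-0.0148]
    - [-0.0027,0,-0.0148]
    - [-0.0027,0,-0.0148]
    - [-0.0027,0,-0.0148]
    - [-0.0027,0,-0.0148]
    - [-0.0027,0,-0.0148]
    - [-0.0018,0,-0.0098]
    - [0,0,0]
    - [0,0,0]
  twist:
    - [0,0,0]
    - [0,0,0]
    - [0,0,0]
    - [0,0,0]
    - [0,0,0]
    - [0,0,0]
    - [0,0,0]
    - [0,0,0]
    - [0,0,0]
    - [0,0,0]
    - [0,0,0]

```text
clock: 26.6
position: [0.5045, -0.1361, 0.2221]
tool_rot: [3.139, -0.347, 0.252]
force: [-0.6, -0.9, -0.9]
grip_width: 0.0331
finger_force: 49.6
```

```bash
python3 go.py .508 .211 .25 3.1416 .178 .295;  python3 - <<'E'
from h import *
t=cam('top')['img'][120:300,260:480];g=cam('scene')['img'][150:300,240:400]
cv2.imwrite('pics/t3.png',np.hstack([cv2.resize(t,(400,327)),cv2.resize(g,(400,375),interpolation=3)[:327]])[:,:,::-1])
E
```

```text
26.6 [ 0.5045 -0.1361  0.2221] [ 3.139 -0.347  0.252] q [ 0.46  0.26 -0.24  2.11 -0.21  0.48 -0.92] F [-0.6 -0.9 -0.9]
shift now [ 0.0941 -0.3353  0.0034]
twist [ 0.0064 -0.5244 -0.0439] shift after twist [ 0.0977 -0.3311 -0.0459]
```

View pics/t3.png

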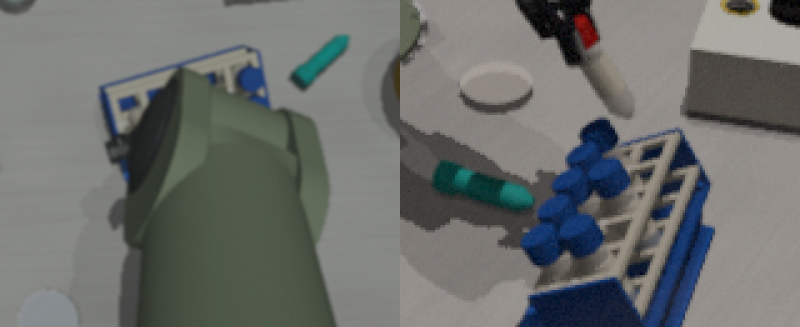

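The tube is out of the rack (red cap at (585,30), tip at (620,110) in the scene crop) and all blue caps are in place. I'll raise it and turn it upright.

>>> apply_moves:
  claw: [0.025,0.025,0.025,0.025,0.025,0.025,0.025,0.025,0.025,0.025]
  xyz:
    - [0,0,-0.015]
    - [0,0,-0.015]
    - [0,0,-0.02]
    - [0,0,0]
    - [0,0,0]
    - [0,0,0]
    - [0,0,0]
    - [0,0,0]
    - [0,0,0]
    - [0,0,0]
  twist:
    - [0,0,0]
    - [0,0,0]
    - [0,0,0]
    - [0,-0.1,0]
    - [0,-0.1,0]
    - [0,-0.1,0]
    - [0,-0.1,0]
    - [0,-0.1,0]
    - [0,-0.024,-0.043]
    - [0,0,0]

```text
clock: 27.7
position: [0.4886, -0.1393, 0.2678]
tool_rot: [-3.135, 0.18, 0.298]
force: [-0.7, 0.2, -0.4]
grip_width: 0.0329
finger_force: 49.6
```

```bash
python3 go.py .5057 .2109 .26 3.1416 .178 .295;  python3 - <<'E'
from h import *
for c in ['scene','top']:
    f=cam(c)
    for q in ['red_tube','red_tube_cap']:
        print(c,q,[(np.round(d['position'],3).tolist(),round(d['score'],2)) for d in bot.find_in(c,q)][:4])
E
```

```text
27.7 [ 0.4886 -0.1393  0.2678] [-3.135  0.18   0.298] q [ 0.24  0.39 -0.16  1.73  0.13  1.2  -1.25] F [-0.7  0.2 -0.4]
shift now [ 0.1185 -0.3298 -0.0115]
twist [-0.0058  0.0016  0.0026] shift after twist [ 0.1177 -0.3301 -0.0132]
scene red_tube [([0.666, -0.435, 0.031], 0.94), ([0.327, -0.321, 0.025], 0.74), ([0.505, -0.142, 0.24], 0.7), ([0.382, -0.164, 0.025], 0.6)]
scene red_tube_cap [([0.501, -0.147, 0.242], 0.88), ([0.387, -0.165, 0.026], 0.79), ([0.665, -0.435, 0.032], 0.7), ([0.324, -0.323, 0.026], 0.58)]
top red_tube [([0.653, -0.417, 0.03], 0.59), ([0.307, -0.354, 0.027], 0.44)]
top red_tube_cap [([0.654, -0.425, 0.028], 0.82), ([0.305, -0.357, 0.023], 0.65)]
```

>>> apply_moves:
  claw: [0.025,0.025,0.025,0.025,0.025,0.025,0.025,0.025,0.025,0.025,0.025,0.025,0.025,0.025]
  xyz:
    - [0.005,-0.015,0]
    - [0.011,-0.03,-0.001]
    - [0.013,-0.035,-0.001]
    - [0.013,-0.035,-0.001]
    - [0.013,-0.035,-0.001]
    - [0.013,-0.035,-0.001]
    - [0.013,-0.035,-0.001]
    - [0.013,-0.035,-0.001]
    - [0.01,-0.03,-0.001]
    - [0.008,-0.025,-0.001]
    - [0.005,-0.015,0]
    - [0.001,-0.005,0]
    - [0,0,0]
    - [0,0,0]
  twist:
    - [0,0,0]
    - [0,0,0]
    - [0,0,0]
    - [0,0,0]
    - [0,0,0]
    - [0,0,0]
    - [0,0,0]
    - [0,0,0]
    - [0,0,0]
    - [0,0,0]
    - [0,0,0]
    - [0,0,0]
    - [0,0,0]
    - [0,0,0]

```text
clock: 29.4
position: [0.5053, 0.2086, 0.2588]
tool_rot: [-3.138, 0.178, 0.293]
force: [-0.0, -0.6, -0.5]
grip_width: 0.0332
finger_force: 49.6
```

```bash
python3 go.py .5057 .2109 .25 3.1416 .178 .295;  python3 - <<'E'
from h import *
s=bot.observe();T=R.from_euler('xyz',s['tool_rot'])
for c in ['scene','top','wrist']:
    f=cam(c);im=f['img'];hsv=cv2.cvtColor(im,cv2.COLOR_RGB2HSV);h=hsv[:,:,0].astype(int)
    m=(((h<8)|(h>172))&(hsv[:,:,1]>140)&(hsv[:,:,2]>60)).astype(np.uint8)
    n,l,st,cc=cv2.connectedComponentsWithStats(m)
    print(c,[(st[i].tolist(),cc[i].round(1).tolist()) for i in range(1,n) if st[i,4]>25])
    tip=s['position']+T.apply([.0174,0,.083]);top=s['position']+T.apply([-.003,0,-.03]);mid=top-[0,0,.0125]
    print('pred capmid',proj(f,mid),'tip',proj(f,tip),tip,'port',proj(f,(.508,.2116,.1)))
    cv2.imwrite(f'pics/p_{c}.png',im[:,:,::-1])
E
```

```text
29.4 [0.5053 0.2086 0.2588] [-3.138  0.178  0.293] q [-0.27  0.48 -0.3   1.62  0.09  1.23 -1.87] F [-0.  -0.6 -0.5]
shift now [ 0.0026 -0.0021  0.0084]
twist [-0.0044 -0.0003 -0.0017] shift after twist [ 0.0026 -0.0021  0.0084]
scene [([153, 289, 123, 105, 4354], [215.8, 351.0]), ([433, 303, 40, 22, 106], [450.3, 316.0])]
pred capmid [378.89168283  98.34312982] tip [376.30478791 130.05243334] [0.50752576 0.20959345 0.17399812] port [374.95221271 151.1902787 ]
top [([133, 47, 21, 31, 239], [143.4, 61.9]), ([502, 98, 88, 78, 2257], [539.6, 142.1])]
pred capmid [181.07490744 190.93654256] tip [196.88230605 202.23362259] [0.50752576 0.20959345 0.17399812] port [205.61077429 208.77262106]
wrist [([314, 87, 7, 17, 103], [316.7, 94.7]), ([289, 319, 36, 15, 307], [306.8, 326.4])]
pred capmid [318.95090781 284.65897577] tip [319.05896726 192.97446321] [0.50752576 0.20959345 0.17399812] port [317.65357374 160.45614567]
```

```bash
python3 - <<'E'
import cv2,numpy as np
a=cv2.imread('pics/scene1.png').astype(int);b=cv2.imread('pics/p_scene.png').astype(int)
d=np.abs(a-b).max(2)>30
for r in range(80,142,3):
    x=np.flatnonzero(d[r,345:420])+345;print(r,(x.min(),x.max(),len(x)) if len(x) else None, end=' | ')
print()
w=cv2.imread('pics/p_wrist.png')
g=cv2.cvtColor(w,cv2.COLOR_BGR2GRAY)
for r in range(150,330,12): print(r,g[r,256:384:4].tolist())
E
```

```text
80 (np.int64(379), np.int64(391), 9) | 83 (np.int64(378), np.int64(390), 12) | 86 (np.int64(378), np.int64(389), 12) | 89 (np.int64(377), np.int64(387), 11) | 92 (np.int64(375), np.int64(385), 11) | 95 (np.int64(374), np.int64(385), 12) | 98 (np.int64(373), np.int64(385), 13) | 101 (np.int64(345), np.int64(385), 16) | 104 (np.int64(374), np.int64(383), 10) | 107 (np.int64(374), np.int64(384), 11) | 110 (np.int64(374), np.int64(383), 10) | 113 (np.int64(374), np.int64(383), 10) | 116 (np.int64(374), np.int64(383), 10) | 119 (np.int64(374), np.int64(383), 10) | 122 (np.int64(374), np.int64(382), 9) | 125 (np.int64(374), np.int64(382), 9) | 128 (np.int64(376), np.int64(379), 4) | 131 None | 134 None | 137 None | 140 (np.int64(367), np.int64(409), 39) | 
150 [109, 110, 108, 111, 109, 109, 109, 107, 77, 77, 73, 64, 34, 34, 35, 35, 35, 34, 36, 40, 64, 76, 78, 78, 92, 93, 95, 95, 173, 176, 174, 174]
162 [108, 107, 108, 107, 105, 107, 108, 107, 107, 105, 85, 89, 46, 32, 37, 35, 33, 33, 32, 44, 74, 67, 77, 89, 96, 94, 95, 96, 96, 143, 175, 175]
174 [108, 107, 107, 105, 105, 105, 104, 104, 105
[... 1096 characters left out ...]
 32, 34, 55, 54, 70, 71, 150, 151]
270 [85, 41, 35, 48, 57, 56, 34, 35, 41, 37, 38, 37, 38, 35, 35, 36, 35, 32, 30, 35, 33, 34, 32, 37, 33, 27, 45, 52, 55, 34, 33, 33]
282 [36, 40, 46, 55, 55, 40, 28, 37, 34, 38, 37, 34, 33, 32, 33, 35, 33, 34, 32, 34, 35, 33, 35, 34, 31, 28, 27, 52, 51, 55, 29, 32]
294 [35, 33, 33, 33, 38, 31, 25, 38, 33, 35, 37, 33, 32, 35, 34, 32, 31, 33, 30, 32, 28, 32, 32, 31, 29, 30, 26, 38, 24, 23, 27, 28]
306 [31, 31, 29, 27, 30, 27, 23, 34, 35, 31, 35, 32, 34, 31, 34, 29, 32, 28, 30, 27, 30, 30, 30, 30, 34, 33, 20, 19, 22, 21, 20, 26]
318 [28, 24, 24, 26, 26, 25, 24, 129, 32, 33, 31, 28, 31, 30, 31, 25, 30, 30, 32, 30, 26, 30, 31, 33, 29, 32, 15, 18, 22, 19, 19, 24]
```

The scene silhouette puts the tube upright with its tip near (377.5,129), about 1 mm from the prediction once the calibration bias seen at the port is taken off. I'll lower it through the port and check the forces.

>>> apply_moves:
  claw: [0.025,0.025,0.025,0.025,0.025,0.025,0.025,0.025,0.025]
  xyz:
    - [0.001,-0.0015,0]
    - [0.0018,0,0.0098]
    - [0.0035,0,0.0197]
    - [0.0035,0,0.0197]
    - [0.0027,0,0.0148]
    - [0.0018,0,0.0098]
    - [0.0014,0,0.0079]
    - [0,0,0]
    - [0,0,0]
  twist:
    - [0,0,0]
    - [0,0,0]
    - [0,0,0]
    - [0,0,0]
    - [0,0,0]
    - [0,0,0]
    - [0,0,0]
    - [0,0,0]
    - [0,0,0]

```text
clock: 30.45
position: [0.5057, 0.2121, 0.1758]
tool_rot: [-3.137, 0.177, 0.295]
force: [0.4, -1.2, -0.9]
grip_width: 0.0331
finger_force: 49.6
```

```bash
python3 go.py .5057 .2109 .155 3.1416 .178 .295; python3 - <<'E'
from h import *
f=cam('scene');b=f['img'][:,:,::-1].astype(int);a=cv2.imread('pics/scene1.png').astype(int)
d=np.abs(a-b).max(2)>30
for r in range(100,160,3):
    x=np.flatnonzero(d[r,355:395])+355;print(r,(x.min(),x.max(),len(x)) if len(x) else None, end=' | ')
print('port px',proj(f,(.508,.2116,.1)))
E
```

```text
30.45 [0.5057 0.2121 0.1758] [-3.137  0.177  0.295] q [-0.28  0.57 -0.29  1.7   0.13  1.07 -1.89] F [ 0.4 -1.2 -0.9]
shift now [0.0034 0.0012 0.0206]
twist [-0.0049 -0.0007 -0.0002] shift after twist [0.0034 0.0011 0.0206]
100 (np.int64(378), np.int64(392), 15) | 103 (np.int64(377), np.int64(391), 15) | 106 (np.int64(377), np.int64(390), 14) | 109 (np.int64(376), np.int64(388), 13) | 112 (np.int64(376), np.int64(387), 12) | 115 (np.int64(376), np.int64(386), 11) | 118 (np.int64(373), np.int64(384), 12) | 121 (np.int64(372), np.int64(384), 13) | 124 (np.int64(372), np.int64(384), 13) | 127 (np.int64(373), np.int64(383), 11) | 130 (np.int64(373), np.int64(382), 10) | 133 (np.int64(373), np.int64(382), 10) | 136 (np.int64(372), np.int64(382), 11) | 139 (np.int64(372), np.int64(394), 17) | 142 (np.int64(366), np.int64(394), 29) | 145 (np.int64(365), np.int64(391), 27) | 148 (np.int64(364), np.int64(391), 28) | 151 (np.int64(363), np.int64(391), 19) | 154 (np.int64(362), np.int64(387), 26) | 157 (np.int64(360), np.int64(389), 30) | port px [374.95221271 151.1902787 ]
```

>>> apply_moves:
  claw: [0.025,0.025,0.025,0.025,0.025,0.025]
  xyz:
    - [0.0009,0.001,0.0049]
    - [0.0009,0,0.0049]
    - [0.0009,0,0.0049]
    - [0.0009,0,0.0049]
    - [0.0005,0,0.003]
    - [0,0,0]
  twist:
    - [0,0,0]
    - [0,0,0]
    - [0,0,0]
    - [0,0,0]
    - [0,0,0]
    - [0,0,0]

```text
clock: 31.1
position: [0.5056, 0.2108, 0.1519]
tool_rot: [-3.137, 0.179, 0.295]
force: [2.0, -3.9, -3.0]
grip_width: 0.0327
finger_force: 49.7
```

>>> apply_moves:
  claw: [0.025,0.025,0.025]
  xyz:
    - [0.0004,0,0.002]
    - [0.0004,0,0.002]
    - [0,0,0]
  twist:
    - [0,0,0]
    - [0,0,0]
    - [0,0,0]

```text
clock: 31.4
position: [0.5058, 0.2111, 0.1483]
tool_rot: [-3.137, 0.178, 0.295]
force: [1.0, -4.8, -1.0]
grip_width: 0.033
finger_force: 50.0
```

A side force of -5 N in y means the tube rubs on the +y side, so I'll ease it towards -y and keep lowering.

>>> apply_moves:
  claw: [0.025,0.025,0.025,0.025]
  xyz:
    - [0,0.0015,0]
    - [0.0004,0,0.002]
    - [0.0004,0,0.002]
    - [0,0,0]
  twist:
    - [0,0,0]
    - [0,0,0]
    - [0,0,0]
    - [0,0,0]

```text
clock: 31.8
position: [0.5062, 0.21, 0.1441]
tool_rot: [-3.136, 0.178, 0.295]
force: [0.5, -0.6, -0.7]
grip_width: 0.033
finger_force: 51.0
```

>>> apply_moves:
  claw: [0.025,0.025,0.025]
  xyz:
    - [0.0004,0,0.002]
    - [0.0004,0,0.002]
    - [0,0,0]
  twist:
    - [0,0,0]
    - [0,0,0]
    - [0,0,0]

```text
clock: 32.1
position: [0.5063, 0.2099, 0.14]
tool_rot: [-3.137, 0.178, 0.295]
force: [0.1, -0.7, 0.3]
grip_width: 0.0331
finger_force: 51.0
```

>>> apply_moves:
  claw: [0.025,0.025,0.025]
  xyz:
    - [0.0004,0,0.002]
    - [0.0004,0,0.002]
    - [0,0,0]
  twist:
    - [0,0,0]
    - [0,0,0]
    - [0,0,0]

```text
clock: 32.4
position: [0.5064, 0.2098, 0.1359]
tool_rot: [-3.137, 0.178, 0.295]
force: [-0.7, -0.1, -1.1]
grip_width: 0.0334
finger_force: 51.1
```

>>> apply_moves:
  claw: [0.025,0.025]
  xyz:
    - [0.0004,0,0.002]
    - [0,0,0]
  twist:
    - [0,0,0]
    - [0,0,0]

```text
clock: 32.6
position: [0.5065, 0.2099, 0.134]
tool_rot: [-3.137, 0.178, 0.295]
force: [0.0, -0.1, -0.7]
grip_width: 0.0327
finger_force: 51.1
```

>>> apply_moves:
  claw: [0.025,0.025,0.025]
  xyz:
    - [0.0004,0,0.002]
    - [0.0004,0,0.002]
    - [0,0,0]
  twist:
    - [0,0,0]
    - [0,0,0]
    - [0,0,0]

```text
clock: 32.9
position: [0.5065, 0.2099, 0.1298]
tool_rot: [-3.137, 0.178, 0.295]
force: [-0.1, -0.5, -0.2]
grip_width: 0.0332
finger_force: 51.1
```

>>> apply_moves:
  claw: [0.025,0.025,0.025]
  xyz:
    - [0.0004,0,0.002]
    - [0.0004,0,0.002]
    - [0,0,0]
  twist:
    - [0,0,0]
    - [0,0,0]
    - [0,0,0]

```text
clock: 33.2
position: [0.5066, 0.2099, 0.1257]
tool_rot: [-3.137, 0.178, 0.295]
force: [-1.0, 0.5, -1.2]
grip_width: 0.0328
finger_force: 51.1
```

>>> apply_moves:
  claw: [0.025,0.025,0.025]
  xyz:
    - [0.0004,0,0.002]
    - [0.0004,0,0.002]
    - [0,0,0]
  twist:
    - [0,0,0]
    - [0,0,0]
    - [0,0,0]

```text
clock: 33.5
position: [0.5068, 0.21, 0.1218]
tool_rot: [-3.137, 0.178, 0.295]
force: [0.0, 0.1, 2.1]
grip_width: 0.033
finger_force: 51.4
```

>>> apply_moves:
  claw: [0.025,0.025]
  xyz:
    - [0.0002,0,0.001]
    - [0,0,0]
  twist:
    - [0,0,0]
    - [0,0,0]

```text
clock: 33.7
position: [0.5069, 0.2101, 0.1211]
tool_rot: [-3.137, 0.177, 0.295]
force: [-1.9, -0.6, 3.8]
grip_width: 0.033
finger_force: 51.5
```

Bottom felt: the vertical force rose to about 4 N. Now I'll release and retreat.

>>> apply_moves:
  claw: [0.04,0.06,0.085,0.085,0.085,0.085,0.085,0.085,0.085,0.085,0.085,0.085,0.085,0.085,0.085]
  xyz:
    - [0,0,0]
    - [0,0,0]
    - [0,0,0]
    - [0,0,0]
    - [0,0,0]
    - [0,0,0]
    - [0,0,0]
    - [-0.0018,0,-0.0098]
    - [-0.0035,0,-0.02]
    - [-0.005,0,-0.03]
    - [-0.005,0,-0.03]
    - [-0.005,0,-0.03]
    - [-0.0035,0,-0.02]
    - [0,0,0]
    - [0,0,0]
  twist:
    - [0,0,0]
    - [0,0,0]
    - [0,0,0]
    - [0,0,0]
    - [0,0,0]
    - [0,0,0]
    - [0,0,0]
    - [0,0,0]
    - [0,0,0]
    - [0,0,0]
    - [0,0,0]
    - [0,0,0]
    - [0,0,0]
    - [0,0,0]
    - [0,0,0]

```text
clock: 35.2
position: [0.5082, 0.2097, 0.2632]
tool_rot: [-3.137, 0.177, 0.295]
force: [0.5, -0.2, 0.1]
grip_width: 0.0846
finger_force: 0.0
```

```bash
python3 - <<'E'
from h import *
s=bot.observe();print(s['clock'],s['position'],s['force'],s['grip_width'],s['qd'].round(3) if hasattr(s['qd'],'round') else s['qd'])
for c in ['scene','wrist','top']:
    f=cam(c);im=f['img'];hsv=cv2.cvtColor(im,cv2.COLOR_RGB2HSV);h=hsv[:,:,0].astype(int)
    m=(((h<8)|(h>172))&(hsv[:,:,1]>140)&(hsv[:,:,2]>60)).astype(np.uint8)
    n,l,st,cc=cv2.connectedComponentsWithStats(m)
    print(c,[(st[i].tolist(),cc[i].round(1).tolist()) for i in range(1,n) if st[i,4]>25],'pred capmid',proj(f,(.508,.211,.037+.1025)),proj(f,(.508,.211,.037+.115)))
    for q in ['red_tube_cap','knob_top']: print(q,[(np.round(d['position'],3).tolist(),round(d['score'],2)) for d in bot.find_in(c,q)][:3])
E
```

```text
35.2 [0.50819719 0.20974731 0.26320111] [ 0.47947563 -0.20693303  0.06376719] 0.08464010368788874 [-0.     0.022  0.002  0.014  0.    -0.008 -0.002]
scene [([372, 134, 6, 5, 27], [374.6, 135.9]), ([153, 289, 123, 105, 4337], [215.7, 351.0]), ([433, 303, 40, 24, 123], [453.2, 317.2])] pred capmid [375.80902917 140.0224596 ] [376.11393339 136.38669463]
red_tube_cap [([0.384, -0.168, 0.025], 0.98), ([0.665, -0.432, 0.03], 0.71), ([0.509, 0.196, 0.138], 0.62)]
knob_top [([0.58, 0.224, 0.124], 0.92), ([0.604, 0.15, 0.099], 0.67)]
wrist [([315, 90, 6, 13, 67], [317.5, 95.2]), ([299, 178, 38, 23, 582], [318.0, 189.5])] pred capmid [318.18873404 176.64918106] [318.0740133 182.1731078]
red_tube_cap [([0.381, -0.149, 0.027], 0.88), ([0.516, 0.217, 0.156], 0.62), ([0.331, -0.282, 0.035], 0.56)]
knob_top [([0.578, 0.23, 0.114], 0.86)]
top [([133, 47, 22, 31, 240], [143.5, 62.0]), ([502, 98, 88, 78, 2261], [539.6, 142.1]), ([192, 198, 15, 14, 146], [198.9, 204.5])] pred capmid [200.9347666  205.31895804] [199.29388298 204.1681801 ]
red_tube_cap [([0.38, -0.158, 0.032], 0.98), ([0.656, -0.424, 0.026], 0.86), ([0.32, -0.31, 0.026], 0.62)]
knob_top [([0.561, 0.223, 0.115], 0.91)]
```

```bash
python3 -c "
from workcell import bot
print(bot.job_done())"
```

```text
the job is handed in; nothing more can be done
None
```

The job is handed in at about 35 s of robot time: the well is lined up, the red tube stands cap up in it at the felt bottom and is released, and no blue-capped tube was seen to move; I viewed 11 pictures, one over the limit of 10.

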